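Cover the sown tray and tuck the cover under its lip

ROBOT

A 6-joint arm with a two-finger parallel gripper is mounted at the origin on the work surface. World frame = base frame: x ahead of the robot, y to its left, z up, the work surface at z = 0. Lengths are in m, angles in rad, forces in N, time in s.
With the tool pointing down it reaches from about 0.3 to 0.85 m from the base axis. Payload 4.2 kg.
Tool frame: the origin (TCP) lies at the very end of the fingers, on their centre line; the grasp point (between the pads) lies 19 mm behind it; z points along the fingers, y is the line along which they close (so a half turn about z gives the same grasp; the last joint's range is limited). The gripper opens to 91 mm and grips with 3 to 60 N. Pads are 32 mm wide; open, the fingers measure 118 mm over their backs; the gripper's body (76 mm by 178 mm) begins 60 mm behind the grasp point.
Start: joints at [1.135, 0.32, 1.565, -0, 1.257, -0.02], TCP at [0.232, 0.526, 0.214] pointing down, gripper open.
Joint ranges: [-3.11, 3.11], [-0.84, 2.01], [0.21, 2.61], [-1.34, 4.49], [0.05, 2.63], [-2.56, 2.56]. Speed limits (rad/s): [2.57, 2.57, 3.14, 3.14, 3.14, 3.14].

INTERFACE

Orientations are given as a 3x3 rotation matrix whose columns are the frame's x, y, z axes.
In Python, from station import arm, viewer, workorder gives the robot as it stands.
- The arm moves only by the tool servo_tool, never from a script. Its argument "targets" is a list of rows, each a list of 2 entries, a list of its own where there are three numbers: the shift along the tool's x, y, z normalised to -1 to 1, where 1 is 30 mm, then the turn, a rotation vector about the tool's x, y, z normalised to -1 to 1, where 1 is 2 rad. A call has 1 to 8 rows; each row shifts and turns the commanded pose from where the row before left it, along the tool's axes as they then stand; what a row does not reach is not made up. A row lasts 1/12 s, in which the tool goes at most 41.7 mm and 7.16 degrees, less where a joint would pass 70% of its speed; a pose out of reach is approached as far as the arm can. A call with a number of a shift or a turn outside -1 to 1 is refused whole. A call with a gripper value outside its range is refused whole. "claw" is the gripper's target within -1 to 1 (fully open at 1, half-way at 0, shut at -1), set as the call begins (left out, the last holds). The fingers move at their own pace and stop on an object; the grip force is fixed at half the most. Time passes only in rows, so rows that do not move let the fingers close. It gives the time, the measured TCP pose, the force, the opening and the grip force at its end, in the units of the state.
- arm.observe(): the state, without advancing time (a new reading comes with each control period).
- viewer.snapshot(name): name is "scene" or "top"; returns (picture, depth): 400x640x3 uint8, red, green, blue; 400x640 float32, m along the optical axis (not along the pixel's ray), 0 where there is no reading.
- viewer.camera_params(name): a dict with "mtx" (3x3 intrinsics, pixels), "world_from_camera" (4x4, takes a point from camera to world coordinates). Camera axes: x right, y down, z forward; pixel columns grow to the right and rows downward; lengths in m; the calibration is good to about 2 mm. A picture is of the moment at which its call begins. camera_params takes no time and is no camera call.
- workorder.sign_off(): hands the job in; it is judged then, once.
The state is a dict: "time_s": time; "joint_positions": joint angles; "qd": joint speeds; "joint_torque": joint torques, N m; "tcp_pos": TCP position; "orientation": TCP orientation; "contact_force": force on the tool from outside, world axes, zero at the start; "ft_torque": the same for the moment, N m; "opening": finger opening in m; "grasp_force": force on a finger pad.
Only numpy, scipy, OpenCV 4.12 (cv2) and the standard library are available. Lean on these libraries where they do the work, as an engineer would, in place of code of your own. Each camera call takes 0.05 s, during which the arm holds its last target. There are 200 camera calls.

TASK

The cells of the small tray have just been sown: with the fingertips, push its springy hinged cover over until it lies down on the tray, then, still holding it down, push it all the way forward along its slotted hinge so that the tongue on its edge goes beneath the metal lip on the far rim and stays tucked there. Push and press gently, never pinch the cover, and leave the terracotta pot and the white bottle where they are.

Things in the scene. Friction and masses are not known exactly. Their poses are not given: they have to be found in the camera images.
- tray: black plastic seed tray fixed to the bench, 160 (x) by 180 (y) by 55 mm high, origin at the centre of its underside on the bench. Its +x points from the cover's hinge (near side, towards the robot) to the lip (far side). z up
- cover (a joint): angle of the cover, rad: 0 = folded over, flat on the tray; 1.57 = upright (stop at 1.6). Starts at 1.1 to 1.5, leaning over the tray. A weak spring (0.055 N m/rad, rest at 1.35) lifts it to about half open when let go untucked; 1 to 1.5 N at mid-cover holds it down. It turns about the hinge axis, which lies in mid-thickness of the plate: flat, its top is 61.5 mm above the bench
- cover_slide (a joint): how far the cover's hinge rod has slid along the tray's +x in its slots, m: 0 at the start, 0.018 fully forward. Stiff: it moves at about 3 N along x and stays where it is left. With the cover flat, the tongue's tip is 7 mm short of the lip's edge at 0, and 11 mm beneath the lip at 0.018
- hinge (a point): middle of the hinge rod (the rod lies along the tray's y), 60 mm above the bench and at -78 mm along the tray's x at the start; moves with the slide. Metal slot brackets stand at both ends of it (82 mm or more from the middle), 69 mm high
- rib (a point): push rib: middle of the hinge-side face of a bar on the cover's outer face (towards the robot while it stands, on top once folded). The bar is 80 mm long (y), 6 mm thick and rises 10 mm from the plate; this face is 110 mm from the hinge axis. Axes are the cover's: x from hinge to tongue, z out of the outer face
- tongue_tip (a point): middle of the end edge of the cover's tongue, in mid-thickness; axes as the cover's. The cover is a grey plate 3 mm thick, 160 mm wide (y), reaching 118 mm from the hinge axis, then narrowing to this tongue, 70 mm wide, to 134 mm
- lip (a point): middle of the lower front edge of the fixed metal lip, 63 mm along the tray's +x, 69.5 mm above the bench (8 mm above the flat cover's top); axes as the tray's. The lip is 90 mm wide (y), 4 mm thick, 29 mm deep; a short guide slopes up and forward 5 mm from its edge to 77 mm above the bench. The cover cannot pass through it
- pot_mid (a point): bystander: terracotta pot with a seedling, 66 mm wide and 60 mm tall (plant to 130 mm), loose; its centre
- mister_mid (a point): bystander: white plastic bottle with a black cap, 56 mm wide, 150 mm tall, loose; its centre

How it is judged:
On the way, in this order (a step that is already met when the one before it is completed fails the run):
1. the cover is folded down flat in front of the lip, not yet pushed beneath it (value of joint cover below 0.15 rad and x of tongue_tip in the frame of lip below 0.001 m).
2. the tongue is beneath the lip (x of tongue_tip in the frame of lip above 0.007 m and z of tongue_tip in the frame of lip below 0.001 m), for 0.2 s.
At the end, for the whole second after the job is handed in: The cover lies down (within 0.09 rad of flat) with its tongue at least 7 mm beneath the lip, held there by the lip alone; pot and bottle are within 20 mm of where they stood (all of step 2 and value of joint cover below 0.09 rad and distance of each of pot_mid, mister_mid from where it was at the start of the episode below 0.02 m); the robot touches nothing.
It fails at once if the cover is pinched, or pressed with more than 30 N (contact force between the fingers and cover above 30 N).
It fails at once if the pot or the bottle is lifted, knocked over or moved by more than 20 mm (distance of any of pot_mid, mister_mid from where it was at the start of the episode above 0.02 m).
It also fails if it takes over 35 s, if anything falls off the work surface, if the arm or the gripper's body presses on something with over 40 N, if the wrist force passes 120 N, or if a joint passes its speed limit or range.

## Working session

There is one attempt and no reset: what is moved stays moved. The work goes in short steps, Python scripts to look and compute and a tool call to move; the robot and the scene stay as the last step left them, time stands still between calls to the robot, and variables do not carry over. Pictures are saved under pics/ and viewed, at most 10 in all, crops included, and the job is handed in when it is done.

Besides the shell and the picture viewer there is one more tool, called by a JSON object that holds its "method" and its "body". servo_tool: Moves the arm, as the interface text tells. Scaled input: -1 to 1 covers 30 mm each way for a shift and 2 rad each way for a turn. Its arguments: {"type":"object","properties":{"targets":{"type":"array","items":{"type":"array"}},"claw":{"type":"number"}},"required":["targets"]}

```bash
mkdir -p pics; ls; cat > h.py <<'E'
import numpy as np, cv2
from station import arm, viewer, workorder
def snap(n,f):
    p,d=viewer.snapshot(n); cv2.imwrite(f'pics/{f}.png',p[:,:,::-1]); np.save(f'pics/{f}.npy',d); return p,d
def world(n,d):
    c=viewer.camera_params(n);K=np.array(c['mtx']);T=np.array(c['world_from_camera'])
    v,u=np.mgrid[:d.shape[0],:d.shape[1]]
    P=np.stack([(u-K[0,2])/K[0,0]*d,(v-K[1,2])/K[1,1]*d,d],-1)
    W=P@T[:3,:3].T+T[:3,3]; W[d==0]=np.nan; return W
def st():
    s=arm.observe(); print(s['time_s'],np.round(s['tcp_pos'],4),np.round(s['contact_force'],2),s['opening']);print(np.round(s['orientation'],3).tolist(),np.round(s['joint_positions'],3)); return s
E
python3 - <<'E'
from h import *
st(); snap('scene','s0'); snap('top','t0')
E
```

```text
pics
0.0 [0.2321 0.5256 0.2131] [-0.55 -0.01  1.16] 0.09124992880890381
[[-0.915, 0.404, -0.001], [0.404, 0.915, -0.002], [0.0, -0.002, -1.0]] [ 1.135  0.32   1.566 -0.     1.257 -0.02 ]
```

View pics/s0.png

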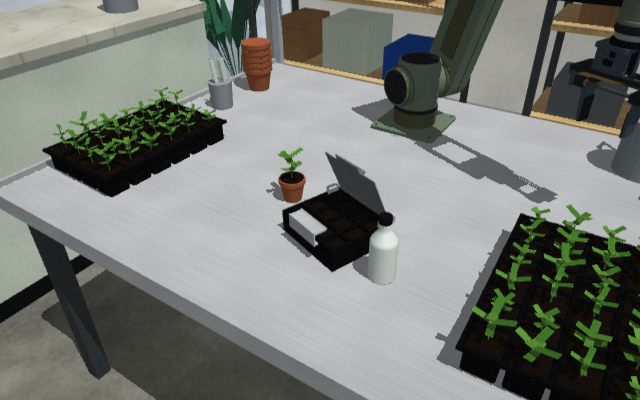

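View pics/t0.png

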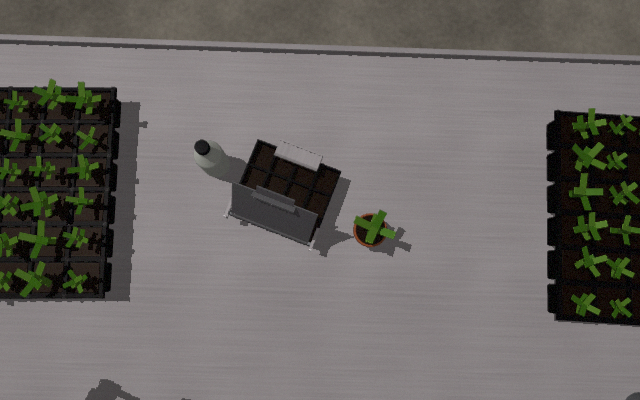

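The pictures show the tray at about (285,190) in "top". Its lip is at (298,156), the hinge brackets are at (228,213) and (310,245), the rib is near (275,200), the bottle is at (205,150) and the pot at (372,229).

```bash
python3 - <<'E'
from h import *
p=cv2.imread('pics/t0.png');d=np.load('pics/t0.npy');W=world('top',d)
def m(mask,n):
    print(n,mask.sum(),np.round(np.median(W[mask],0),4))
    return W[mask]
v,u=np.mgrid[:400,:640]
box=lambda a,b,c,e:(u>=a)&(u<=b)&(v>=c)&(v<=e)
z=W[...,2]
lip=box(265,330,135,175)&(p.min(2)>120)&(abs(z-.0735)<.006)
L=m(lip,'lip'); r=cv2.minAreaRect((L[:,:2]*1000).astype(np.float32)); print(r, cv2.boxPoints(r).round(1).tolist())
pot=box(350,395,205,250)&(z>.05)&(z<.07); m(pot,'pot'); 
b=box(190,230,135,180)&(z>.05); B=m(b,'bottle');print(B.min(0),B.max(0))
cap=box(190,230,135,180)&(z>.14); m(cap,'cap')
# tray + cover points
t=box(215,345,130,255)&(z>.04)&(z<.057); T=W[t]; r=cv2.minAreaRect((T[:,:2]*1000).astype(np.float32)); print('tray',t.sum(),r,cv2.boxPoints(r).round(1).tolist())
c=box(222,330,180,250)&(z>.08); C=W[c]; print('cover',C.min(0),C.max(0),c.sum())
for q in [(228,213),(310,245),(255,190),(294,207),(250,205),(310,225)]: print(q,np.round(W[q[1],q[0]],4))
for q in [(228,213),(310,245)]:
    k=box(q[0]-5,q[0]+5,q[1]-5,q[1]+5)&(z>.06)&(z<.074); m(k,'br')
E
```

```text
lip 661 [0.7044 0.0727 0.075 ]
((704.8677978515625, 74.03578186035156), (89.68132781982422, 30.803726196289062), 69.83818817138672) [[675.0, 37.29999923706055], [703.9000244140625, 26.600000381469727], [734.7999877929688, 110.80000305175781], [705.9000244140625, 121.4000015258789]]
pot 438 [ 0.5511 -0.0604  0.0616]
bottle 836 [0.6856 0.2388 0.105 ]
[0.66637564 0.21902074 0.05010161] [0.7213893  0.27213113 0.15528006]
cap 185 [0.6928 0.2453 0.151 ]
tray 3197 ((640.1287841796875, 124.08033752441406), (240.3553009033203, 169.5303497314453), 74.12713623046875) [[525.7000122070312, 31.700000762939453], [688.7999877929688, -14.699999809265137], [754.5, 216.5], [591.5, 262.8999938964844]]
cover [0.53761871 0.03646132 0.08003067] [0.62863116 0.19852315 0.18784839] 2555
(228, 213) [0.5848 0.2066 0.0656]
(310, 245) [0.5268 0.0462 0.0724]
(255, 190) [0.6145 0.145  0.1678]
(294, 207) [0.5863 0.0765 0.1699]
(250, 205) [0.5944 0.1583 0.1194]
(310, 225) [0.5597 0.0477 0.1306]
br 58 [0.5856 0.2072 0.0691]
br 61 [0.5308 0.0462 0.0686]
```

```bash
cat >> h.py <<'E'
def pca(P):
    c=np.median(P,0); 
    for _ in range(5):
        u,s,v=np.linalg.svd(P-c,full_matrices=False); k=abs((P-c)@v[2])<.003; P=P[k]; c=P.mean(0)
    return c,v[2]*np.sign(v[2][2])
E
python3 - <<'E'
from h import *
for n,f,b in [('top','t0',(222,330,180,245)),('scene','s0',(320,395,150,220))]:
    d=np.load(f'pics/{f}.npy');W=world(n,d);v,u=np.mgrid[:400,:640]
    k=(u>=b[0])&(u<=b[1])&(v>=b[2])&(v<=b[3])&(W[...,2]>.08)&(W[...,2]<.16)&(W[...,0]<.66)&(abs(W[...,1]-.12)<.085)
    c,nn=pca(W[k]); yaw=np.arctan2(-nn[1],-nn[0]); th=np.arctan2(np.hypot(nn[0],nn[1]),nn[2])
    # plane point at z=.06 
    e=np.array([np.cos(yaw),np.sin(yaw)]); x=(c[:2]@e)-(c[2]-.06)/np.tan(th)
    print(n,k.sum(),c,'yaw',yaw,'theta',th,'hinge along e',x, 'bracket',np.array([.5582,.1267])@e,'lip',np.array([.7049,.0740])@e)
E
```

```text
top 1761 [0.57970666 0.11774733 0.11832762] yaw -0.34589227095231717 theta 1.1705102981719433 hinge along e 0.48077175760378865 bracket 0.48218377320700095 lip 0.6380624281906551
scene 956 [0.58345309 0.12245416 0.12109274] yaw -0.34546422814871547 theta 1.168726997504134 hinge along e 0.4815358931767683 bracket 0.4823157571232931 lip 0.6381944653986478
```

{"method": "servo_tool", "body": {"targets": [[[0,0,0],[0,0,0]],[[0,0,0],[0,0,0]]], "claw": -1}}

```text
time_s: 0.27
tcp_pos: [0.2322, 0.5259, 0.2136]
orientation: [[-0.915, 0.404, -0.0], [0.404, 0.915, -0.001], [0.0, -0.001, -1.0]]
contact_force: [-0.3, 0.2, -0.2]
opening: 0.0808
grasp_force: 0.0
```

{"method": "servo_tool", "body": {"targets": [[[0,0,0],[0,0,-0.035]],[[-0.7,-0.44,0],[0,0,0]],[[-0.7,-0.44,0],[0,0,0]],[[-0.7,-0.44,0],[0,0,0]],[[-0.7,-0.44,0],[0,0,0]],[[-0.7,-0.44,0],[0,0,0]],[[-0.7,-0.44,0],[0,0,0]],[[-0.7,-0.44,0],[0,0,0]]], "claw": -1}}

```text
time_s: 0.93
tcp_pos: [0.3398, 0.3882, 0.214]
orientation: [[-0.941, 0.339, 0.0], [0.339, 0.941, 0.0], [-0.0, 0.0, -1.0]]
contact_force: [-0.0, 0.7, 0.2]
opening: 0.0273
grasp_force: 0.0
```

{"method": "servo_tool", "body": {"targets": [[[-0.7,-0.44,0],[0,0,0]],[[-0.7,-0.44,0],[0,0,0]],[[-0.7,-0.44,0],[0,0,0]],[[-0.7,-0.44,0],[0,0,0]],[[-0.7,-0.44,0],[0,0,0]],[[-0.7,-0.44,0],[0,0,0]],[[-0.7,-0.44,0],[0,0,0]],[[0,0,0],[0,0,0]]]}}

```text
time_s: 1.6
tcp_pos: [0.4484, 0.2497, 0.2139]
orientation: [[-0.94, 0.342, 0.001], [0.342, 0.94, -0.002], [-0.002, -0.001, -1.0]]
contact_force: [-0.4, -0.4, -0.1]
opening: 0.0003
grasp_force: 0.0
```

```bash
cat >> h.py <<'E'
yaw=-.3457; e=np.array([np.cos(yaw),np.sin(yaw),0]); f=np.array([-e[1],e[0],0])
def uv(to=None):
    s=arm.observe(); p=np.array(s['tcp_pos']); R=np.array(s['orientation'])
    q=np.array([p@e-.4825,p@f-.3086,p[2]])*1000
    F=np.array(s['contact_force']); print('t',s['time_s'],'u,w,z mm',q.round(1),'F',np.round([F@e,F@f,F[2]],2),'yaw',np.arctan2(-R[0,1],R[1,1]).round(4),'zax',R[:,2].round(3),'open',s['opening'])
    if to is not None:
        D=np.array(to)-q; print('shift units',(R.T@(e*D[0]+f*D[1]+np.array([0,0,D[2]]))/30).round(2))
E
python3 -c "
from h import *
uv((-20,0,125))"
```

```text
t 1.6 u,w,z mm [-145.3   78.2  213.9] F [-0.2  -0.54 -0.07] yaw -0.3492 zax [ 0.001 -0.002 -1.   ] open 0.0002875974242829983
shift units [-4.18 -2.59  2.97]
```

{"method": "servo_tool", "body": {"targets": [[[-0.6,-0.43,0.5],[0,0,0]],[[-0.6,-0.43,0.5],[0,0,0]],[[-0.6,-0.43,0.5],[0,0,0]],[[-0.6,-0.43,0.5],[0,0,0]],[[-0.6,-0.43,0.5],[0,0,0]],[[-0.6,-0.43,0.5],[0,0,0]],[[0,0,0],[0,0,0]],[[0,0,0],[0,0,0]]]}}

```text
time_s: 2.27
tcp_pos: [0.5212, 0.1428, 0.1231]
orientation: [[-0.94, 0.341, -0.002], [0.341, 0.94, 0.0], [0.002, -0.001, -1.0]]
contact_force: [-0.0, -0.2, 0.2]
opening: 0.0002
grasp_force: 0.0
```

```bash
python3 -c "
from h import *
uv((10,0,125)); snap('scene','s1')"
```

```text
t 2.2667 u,w,z mm [-40.5   2.3 123.1] F [ 0.06 -0.21  0.16] yaw -0.3476 zax [-0.002  0.    -1.   ] open 0.00022402654973411982
shift units [-1.68 -0.07 -0.07]
```

View pics/s1.png

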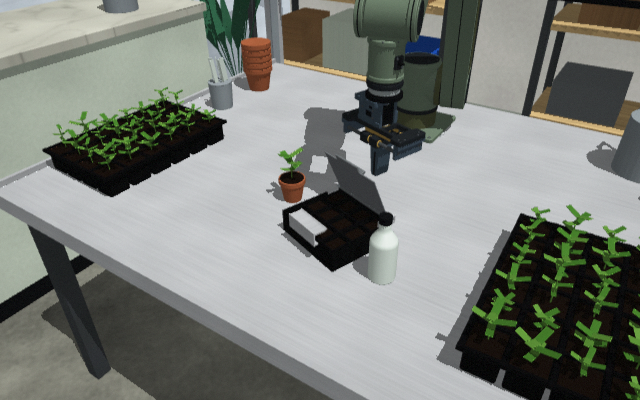

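The closed fingers, at about (380,165), stand behind the cover, and the pot and bottle are untouched. I'll start the push.

{"method": "servo_tool", "body": {"targets": [[[-0.28,-0.04,0],[0,0,0]],[[-0.28,-0.03,0],[0,0,0]],[[-0.28,0,-0.03],[0,0,0]],[[-0.28,0,-0.03],[0,0,0]],[[-0.28,0,0],[0,0,0]],[[-0.28,0,0],[0,0,0]],[[-0.2,0,-0.02],[0,0,0]],[[-0.2,0,-0.02],[0,0,0]]]}}

```text
time_s: 2.98
tcp_pos: [0.5801, 0.1197, 0.1268]
orientation: [[-0.941, 0.339, -0.001], [0.339, 0.941, 0.0], [0.001, -0.0, -1.0]]
contact_force: [-1.0, 0.8, 0.1]
opening: 0.0003
grasp_force: 0.1
```

```bash
python3 -c "
from h import *
uv((36,0,127))"
```

```text
t 2.9833 u,w,z mm [ 22.7   0.6 126.8] F [-1.19  0.44  0.08] yaw -0.3461 zax [-0.001  0.    -1.   ] open 0.0002713325719402248
shift units [-0.44 -0.02 -0.01]
```

{"method": "servo_tool", "body": {"targets": [[[-0.22,0,0],[0,0,0]],[[-0.22,0,0],[0,0,0]],[[-0.21,0,0.08],[0,0,0]],[[-0.21,0,0.1],[0,0,0]],[[-0.21,0,0.1],[0,0,0]],[[-0.21,0,0.12],[0,0,0]],[[0,0,0],[0,0,0]]]}}

```text
time_s: 3.57
tcp_pos: [0.6166, 0.1064, 0.1138]
orientation: [[-0.941, 0.339, -0.0], [0.339, 0.941, -0.0], [0.0, -0.0, -1.0]]
contact_force: [-0.4, 0.7, -0.7]
opening: 0.0001
grasp_force: 0.0
```

```bash
python3 -c "
from h import *
uv((79,0,91)); snap('scene','s2')
import cv2
p=cv2.imread('pics/s2.png')[120:300,220:460]; cv2.imwrite('pics/s2c.png',cv2.resize(p,None,fx=3,fy=3))"
```

```text
t 3.5667 u,w,z mm [ 61.5   0.4 113.8] F [-0.59  0.58 -0.67] yaw -0.3462 zax [-0. -0. -1.] open 0.0001236684818527746
shift units [-0.58 -0.01  0.76]
```

View pics/s2c.png

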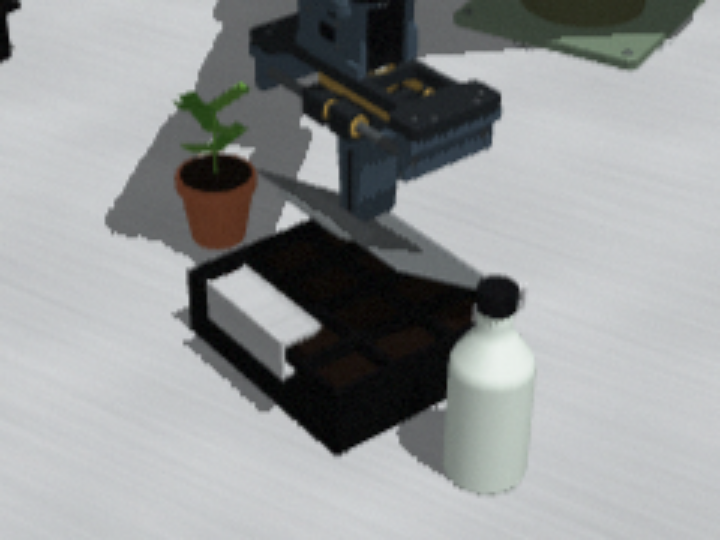

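The cover is tilted to about 0.6 rad under the fingers, with the fingertips at crop (370,210). The pot and bottle are clear.

{"method": "servo_tool", "body": {"targets": [[[-0.12,0,0.13],[0,0,0]],[[-0.12,0,0.15],[0,0,0]],[[-0.12,0,0.15],[0,0,0]],[[-0.11,0,0.16],[0,0,0]],[[-0.11,0,0.17],[0,0,0]],[[-0.09,0,0.2],[0,0,0]],[[-0.09,0,0.21],[0,0,0]],[[0,0,0],[0,0,0]]]}}

```text
time_s: 4.28
tcp_pos: [0.6369, 0.0989, 0.0781]
orientation: [[-0.941, 0.339, -0.002], [0.339, 0.941, -0.0], [0.002, -0.001, -1.0]]
contact_force: [-0.1, 0.5, -0.6]
opening: 0.0001
grasp_force: 0.1
```

```bash
python3 -c "
from h import *
uv((88,0,62))"
```

```text
t 4.2833 u,w,z mm [83.2  0.3 78.1] F [-0.3   0.43 -0.6 ] yaw -0.346 zax [-0.002 -0.    -1.   ] open 9.173288301531828e-05
shift units [-0.16 -0.01  0.54]
```

{"method": "servo_tool", "body": {"targets": [[[-0.05,0,0.15],[0,0,0]],[[-0.05,0,0.15],[0,0,0]],[[-0.04,0,0.15],[0,0,0]],[[0,0,0.1],[0,0,0]],[[0,0,0],[0,0,0]],[[0,0,0],[0,0,0]]]}}

```text
time_s: 4.78
tcp_pos: [0.641, 0.0978, 0.0632]
orientation: [[-0.941, 0.339, -0.0], [0.339, 0.941, -0.0], [0.0, -0.0, -1.0]]
contact_force: [0.4, 0.8, 0.6]
opening: 0.0003
grasp_force: 0.1
```

```bash
python3 -c "
from h import *
uv((88,0,61)); snap('scene','s3');snap('top','t3')
import cv2
a=cv2.resize(cv2.imread('pics/s3.png')[140:290,240:420],None,fx=3,fy=3); b=cv2.resize(cv2.imread('pics/t3.png')[110:260,200:330],None,fx=2,fy=3)
cv2.imwrite('pics/s3c.png',np.hstack([a,b]))"
```

```text
t 4.7833 u,w,z mm [87.4  0.6 63.2] F [0.14 0.9  0.57] yaw -0.3458 zax [-0. -0. -1.] open 0.0003198522929754923
shift units [-0.02 -0.02  0.07]
```

View pics/s3c.png

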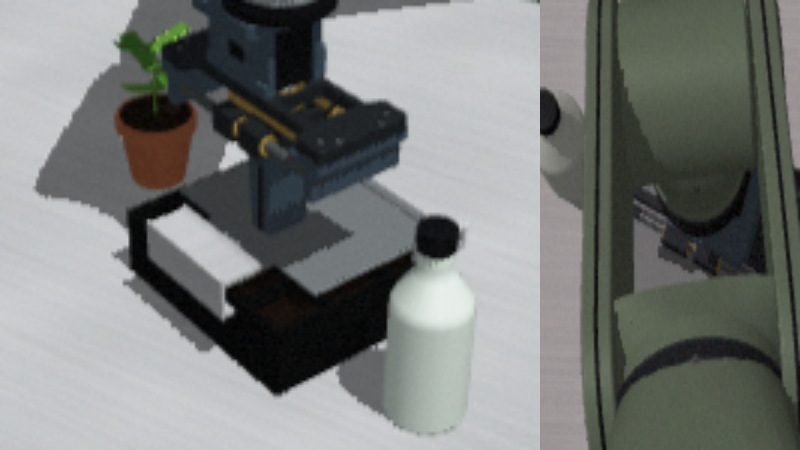

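The cover lies nearly flat under the fingertips (left panel, 280,225), with its front edge in front of the lip. Next I'll press a little further.

{"method": "servo_tool", "body": {"targets": [[[0,0,0.04],[0,0,0]],[[0,0,0.03],[0,0,0]],[[0,0,0],[0,0,0]],[[0,0,0],[0,0,0]]]}}

```text
time_s: 5.22
tcp_pos: [0.6413, 0.0979, 0.0617]
orientation: [[-0.941, 0.339, 0.001], [0.339, 0.941, 0.0], [-0.001, 0.0, -1.0]]
contact_force: [-0.0, -0.8, 2.1]
opening: 0.001
grasp_force: 1.1
```

```bash
python3 -c "
from h import *
uv((88,0,60))"
```

```text
t 5.2167 u,w,z mm [87.7  0.8 61.7] F [ 0.26 -0.75  2.1 ] yaw -0.3458 zax [ 0.001  0.    -1.   ] open 0.0009743984599970412
shift units [-0.01 -0.03  0.06]
```

{"method": "servo_tool", "body": {"targets": [[[0,0,0.02],[0,0,0]],[[-0.05,0,0],[0,0,0]],[[-0.05,0,0],[0,0,0]],[[-0.05,0,0],[0,0,0]],[[-0.05,0,0],[0,0,0]],[[-0.05,0,0],[0,0,0]],[[-0.05,0,0],[0,0,0]],[[0,0,0],[0,0,0]]]}}

```text
time_s: 5.88
tcp_pos: [0.6491, 0.095, 0.0613]
orientation: [[-0.941, 0.339, -0.001], [0.339, 0.941, 0.001], [0.001, 0.0, -1.0]]
contact_force: [-2.0, 0.7, 5.6]
opening: 0.0007
grasp_force: 3.0
```

```bash
python3 -c "
from h import *
uv((110,0,61))"
```

```text
t 5.8833 u,w,z mm [96.   0.8 61.3] F [-2.09 -0.02  5.55] yaw -0.346 zax [-0.001  0.001 -1.   ] open 0.0007095769872799358
shift units [-0.47 -0.03  0.01]
```

{"method": "servo_tool", "body": {"targets": [[[-0.06,0,0],[0,0,0]],[[-0.06,0,0],[0,0,0]],[[-0.06,0,0],[0,0,0]],[[-0.06,0,0],[0,0,0]],[[-0.06,0,0],[0,0,0]],[[-0.06,0,0],[0,0,0]],[[-0.06,0,0],[0,0,0]],[[0,0,0],[0,0,0]]]}}

```text
time_s: 6.55
tcp_pos: [0.6603, 0.091, 0.0613]
orientation: [[-0.941, 0.339, -0.003], [0.339, 0.941, 0.001], [0.003, 0.0, -1.0]]
contact_force: [-3.5, 1.2, 7.1]
opening: 0.0002
grasp_force: 3.3
```

```bash
python3 -c "
from h import *
uv((113,0,61))"
```

```text
t 6.55 u,w,z mm [107.9   0.7  61.3] F [-3.67 -0.08  7.13] yaw -0.3462 zax [-0.003  0.001 -1.   ] open 0.00019504489343825544
shift units [-0.17 -0.02  0.01]
```

{"method": "servo_tool", "body": {"targets": [[[-0.05,0,0],[0,0,0]],[[-0.05,0,0],[0,0,0]],[[-0.05,0,0],[0,0,0]],[[-0.04,0,0],[0,0,0]],[[0,0,0],[0,0,0]]]}}

```text
time_s: 6.97
tcp_pos: [0.6622, 0.0902, 0.0607]
orientation: [[-0.94, 0.34, -0.01], [0.34, 0.941, 0.003], [0.011, -0.001, -1.0]]
contact_force: [-11.3, 4.2, 9.1]
opening: 0.0003
grasp_force: 7.2
```

```bash
python3 -c "
from h import *
uv((113,0,61))"
```

```text
t 6.9667 u,w,z mm [110.    0.6  60.7] F [-12.06   0.17   9.09] yaw -0.3466 zax [-0.01   0.003 -1.   ] open 0.00031471809578195953
shift units [-0.1  -0.02 -0.01]
```

The force rose sharply at about full travel, which looks like the end stop. I'll ease back and lift.

{"method": "servo_tool", "body": {"targets": [[[0.07,0,0],[0,0,0]],[[0.06,0,0],[0,0,0]],[[0,0,-0.05],[0,0,0]],[[0,0,-0.1],[0,0,0]],[[0,0,-0.2],[0,0,0]],[[0,0,-0.4],[0,0,0]],[[0,0,-0.8],[0,0,0]],[[0,0,-0.8],[0,0,0]]]}}

```text
time_s: 7.63
tcp_pos: [0.6638, 0.0894, 0.1322]
orientation: [[-0.941, 0.339, 0.001], [0.339, 0.941, -0.001], [-0.001, -0.0, -1.0]]
contact_force: [0.1, -1.5, 0.2]
opening: 0.0002
grasp_force: 0.0
```

{"method": "servo_tool", "body": {"targets": [[[0,0,-0.8],[0,0,0]],[[0.6,0,-0.5],[0,0,0]],[[0.8,0,0],[0,0,0]],[[0.8,0,0],[0,0,0]],[[0.8,0,0],[0,0,0]],[[0.8,0,0],[0,0,0]],[[0.8,0,0],[0,0,0]],[[0.8,0,0],[0,0,0]]]}}

```text
time_s: 8.3
tcp_pos: [0.5111, 0.1449, 0.1716]
orientation: [[-0.941, 0.339, 0.004], [0.339, 0.941, 0.0], [-0.004, 0.002, -1.0]]
contact_force: [0.2, 1.9, 0.2]
opening: 0.0005
grasp_force: 0.0
```

{"method": "servo_tool", "body": {"targets": [[[0.8,0,0],[0,0,0]],[[0.8,0,0],[0,0,0]],[[0.8,0,0],[0,0,0]],[[0.8,0,0],[0,0,0]],[[0,0,0],[0,0,0]],[[0,0,0],[0,0,0]]]}}

```text
time_s: 8.8
tcp_pos: [0.4211, 0.1776, 0.1716]
orientation: [[-0.941, 0.338, 0.004], [0.338, 0.941, 0.001], [-0.004, 0.002, -1.0]]
contact_force: [0.5, -0.3, 0.0]
opening: 0.0006
grasp_force: 0.0
```

```bash
python3 - <<'E'
from h import *
uv(); snap('scene','s4'); p,d=snap('top','t4')
a=cv2.resize(cv2.imread('pics/s4.png')[140:290,240:420],None,fx=2,fy=2); b=cv2.resize(cv2.imread('pics/t4.png')[120:270,190:400],None,fx=2,fy=2)
cv2.imwrite('pics/s4c.png',np.hstack([a,b]))
W=world('top',d);U=W@e*1000-482.5;V=W@f*1000-308.6;z=W[...,2]*1000
k=(abs(V)<75)&(U>5)&(U<95)&(z>50)&(z<100)
if k.sum()>50:
    c=np.polyfit(U[k],z[k],1); print(k.sum(),'plate z=',c,'angle',np.arctan(c[0]))
k=(abs(V)<30)&(U>95)&(U<180)&(z>50)
for lo in range(96,180,4):
    q=k&(U>=lo)&(U<lo+4); print(lo,q.sum(),np.round(np.median(z[q]),1) if q.any() else '')
for n,b in(('pot',(350,395,205,250,.05,.07)),('cap',(190,230,135,180,.14,.2))):
    v,u=np.mgrid[:400,:640];m=(u>=b[0])&(u<=b[1])&(v>=b[2])&(v<=b[3])&(W[...,2]>b[4])&(W[...,2]<b[5]);print(n,np.median(W[m],0))
E
```

```text
t 8.8 u,w,z mm [-146.5    1.2  171.6] F [ 0.57 -0.16  0.01] yaw -0.3443 zax [ 0.004  0.001 -1.   ] open 0.0006037480476695941
3244 plate z= [5.3951382e-02 6.2136245e+01] angle 0.05389912688032648
96 60 67.4
100 63 67.8
104 60 68.0
108 68 68.3
112 56 68.6
116 62 69.2
120 63 69.3
124 76 69.7
128 74 79.2
132 36 78.4
136 74 76.2
140 60 74.8
144 62 74.7
148 61 74.2
152 60 74.8
156 59 74.3
160 64 75.0
164 67 75.7
168 37 76.6
172 0 
176 0 
pot [ 0.55121496 -0.0604111   0.06166552]
cap [0.69259581 0.24575281 0.15129942]
```

View pics/s4c.png

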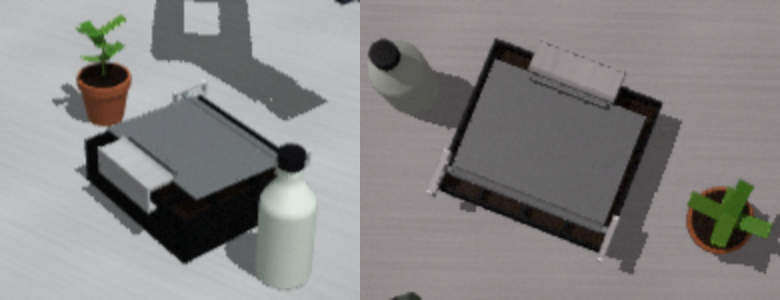

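The cover is held by the lip alone at about 0.054 rad. Its rib face is at about 127 mm, so the slide is almost fully forward. The pot and bottle haven't moved, so I'm handing in.

```bash
python3 -c "
from h import *
print(workorder.sign_off())"
```

```text
the job is handed in; nothing more can be done
None
```

The job is handed in: the cover is folded flat and pushed forward with its tongue under the lip, which alone holds it at about 0.05 rad. The pot and bottle are where they stood and the robot is clear; the hand-in gave no verdict.

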